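# Bring the board of brass fittings home against the bench stops

## Task

The three brass fittings on the blue board are to be measured: slide the board along the bench, never lifting it, until it sits snugly against both steel bars of the corner stop, and stand the fitting that has fallen over back upright, round end up, on its empty white disc between the other two. In the end all three must stand on their own discs; do not knock the standing ones over, and leave the caliper, the tall bush and the flat collar where they are.

Things in the scene. Friction and masses are not known exactly. Their poses are not given: they have to be found in the camera images.
- board: loose flat blue board, 190 (x) x 250 (y) x 12 mm, about 0.25 kg, carrying the fittings; origin at the centre of its underside, on the bench; x points to its far long edge, y to its left edge, z up. A black grip block stands on it near the robot-side edge; a row of three white discs (70 mm across, flush, 85 mm apart along y) lies at x = +20 mm
- grip_block (a point): point in the black block fixed on the board, 25 mm above the board's top and 72 mm from the board's centre towards -x (same axes as the board). The block is 30 (x) x 24 (y) x 42 mm high, its top 54 mm above the bench
- disc_left (a point): centre of the left white disc, on the board's top (12 mm above the bench)
- disc_mid (a point): centre of the middle white disc, the empty place of the fallen fitting
- disc_right (a point): centre of the right white disc
- corner_far_left (a point): the board's far left corner (+x, +y), at half thickness
- corner_far_right (a point): the board's far right corner (+x, -y), at half thickness
- corner_near_left (a point): the board's near left corner (-x, +y), at half thickness
- fitting_left: brass fitting standing on the left disc: octagonal body 42 mm across flats and 45 mm high, with a round spigot 30 mm across and 10 mm high on top (55 mm in all), 0.17 kg; origin at the centre of its underside, z along its axis to the spigot, x and y square to two pairs of its flats
- fitting_right: the same kind of fitting, standing on the right disc
- fitting_fallen: the same kind of fitting, lying on one of its flats on the board near the middle disc, spigot pointing roughly to the board's far edge; origin at the centre of its underside (octagonal end), z along its axis to the spigot (level while it lies, up once it stands); its y is the level direction across it, square to two upright flats
- spigot (a point): centre of the spigot's end face on the fallen fitting, 55 mm from its origin along its axis
- stop: corner stop fixed to the bench: two steel bars 12 mm wide, 20 mm high, at right angles. Origin at the inner corner, on the bench. The far bar's face is this frame's plane x = 0 and runs 228 mm towards -y; the left bar's face is the plane y = 0 and runs 160 mm towards -x. The board belongs at x < 0, y < 0: far edge against the far bar, left edge against the left bar
- bush: bystander: tall loose brass bush (tube), 50 mm across, 65 mm high; origin at the centre of its underside
- collar: bystander: flat loose brass ring, 56 mm across, 16 mm high; origin at the centre of its underside
- caliper: bystander: loose caliper lying flat, 190 mm long (x), black slide 14 mm high; origin under the beam's middle
Things that resemble listed ones, but are neither listed nor needed, are in the scene too. What is shaped like the fitting_right but green or red is not meant. Leave any purple look-alike of the fitting_fallen alone.

How it is judged:
By the outcome, as a careful person would: the job done as asked, in the order asked, and still so for the second after the job is handed in, with the robot touching nothing.
It also fails if it takes over 72 s, if anything falls off the work surface, if the arm or the gripper's body presses on something with over 40 N, if the wrist force passes 120 N, or if a joint passes its speed limit or range.

## Robot

A 6-joint arm with a two-finger parallel gripper is mounted at the origin on the work surface. World frame = base frame: x ahead of the robot, y to its left, z up, the work surface at z = 0. Lengths are in m, angles in rad, forces in N, time in s.
With the tool pointing down it reaches from about 0.35 to 0.975 m from the base axis. Payload 4.9 kg.
Tool frame: the origin (TCP) lies at the very end of the fingers, on their centre line; the grasp point (between the pads) lies 19 mm behind it; z points along the fingers, y is the line along which they close (so a half turn about z gives the same grasp; the last joint's range is limited). The gripper opens to 85 mm and grips with 20 to 120 N. Pads are 22 mm wide; open, the fingers measure 114 mm over their backs; the gripper's body (76 mm by 85 mm) begins 54 mm behind the grasp point. The pads swing forward as they close: fully open they stand 13 mm farther back than shut.
Start: joints at [1.172, 0.053, 1.613, -0, 1.476, -0.119], TCP at [0.173, 0.601, 0.231] pointing down, gripper open.
Joint ranges: [-3.01, 3.01], [-1.01, 2.22], [0.06, 2.58], [-1.02, 4.17], [0.09, 2.62], [-3.14, 3.14]. Speed limits (rad/s): [2.57, 2.57, 3.14, 3.14, 3.14, 3.14].

## Interface

Orientations are given as a rotation vector (axis times angle).
In Python, from station import get_obs, get_image, get_calibration, finish_job gives the robot as it stands.
- The arm moves only by the tool servo_tool, never from a script. Its argument "increments" is a list of rows, each a list of 5 numbers: the opening, from 0 (shut) to 1 (fully open), then the shift along the tool's x, y, z in mm, then the turn about the tool's z in degrees. In form: [[jaw, tx, ty, tz, spin], ...]. A call has 1 to 12 rows; each row shifts and turns the commanded pose from where the row before left it, along the tool's axes as they then stand; what a row does not reach is not made up. A row lasts 1/8 s, in which the tool goes at most 62.5 mm and 10.7 degrees, less where a joint would pass 70% of its speed; a pose out of reach is approached as far as the arm can. A call is refused whole if a number of a shift passes 62.5 or a number of a turn 10.7, either way. A call with a gripper value outside its range is refused whole. The fingers move at their own pace and stop on an object; "force" is the grip in N (left out, the last holds). Time passes only in rows, so rows that do not move let the fingers close. It gives the time, the measured TCP pose, the force, the opening and the grip force at its end, in the units of the state.
- get_obs(): the state, without advancing time (a new reading comes with each control period).
- get_image(name): name is "scene" or "top"; returns the picture (384x512x3 uint8, red, green, blue); there is no depth.
- get_calibration(name): a dict with "fx", "fy", "cx", "cy" (pixels), "dist_coeffs" ([k1, k2, p1, p2, k3] as OpenCV has them; the pictures are not rectified), "R" (3x3) and "t" (3): a world point X has camera coordinates R X + t. Camera axes: x right, y down, z forward; pixel columns grow to the right and rows downward; lengths in m; the calibration is good to about 2 mm. A picture is of the moment at which its call begins. get_calibration takes no time and is no camera call.
- finish_job(): hands the job in; it is judged then, once.
The state is a dict: "t": time; "q": joint angles; "dq": joint speeds; "effort": joint torques, N m; "tool_pos": TCP position; "tool_rot": TCP orientation; "contact_force": force on the tool from outside, world axes, zero at the start; "wrist_torque": the same for the moment, N m; "opening": finger opening in m; "grip_force": force on a finger pad.
Only numpy, scipy, OpenCV 4.12 (cv2) and the standard library are available. Lean on these libraries where they do the work, as an engineer would, in place of code of your own. Each camera call takes 0.05 s, during which the arm holds its last target. There are 200 camera calls.

## Working session

There is one attempt and no reset: what is moved stays moved. The work goes in short steps, Python scripts to look and compute and a tool call to move; the robot and the scene stay as the last step left them, time stands still between calls to the robot, and variables do not carry over. Pictures are saved under pics/ and viewed, at most 10 in all, crops included, and the job is handed in when it is done.

Besides the shell and the picture viewer there is one more tool, called after "Emit:" in YAML: its name, and indented under it one key for each argument. servo_tool: Moves the arm, as the interface text tells. Its arguments: {"type":"object","properties":{"increments":{"type":"array"},"force":{"type":"number"}},"required":["increments"]}

```bash
mkdir -p pics; ls; python3 - <<'E'
from station import *
import cv2,numpy as np
np.set_printoptions(precision=4,suppress=True)
for n in("scene","top"):
    im=get_image(n); cv2.imwrite(f"pics/{n}0.png",im[:,:,::-1]); c=get_calibration(n)
    print(n,{k:np.array(v) for k,v in c.items()}, "cam",-np.array(c["R"]).T@np.array(c["t"]))
print(get_obs())
E
```

```text
pics
scene {'fx': array(447.0512), 'fy': array(447.0512), 'cx': array(246.8325), 'cy': array(194.1815), 'dist_coeffs': array([-0.0104,  0.    ,  0.    ,  0.    ,  0.    ]), 'R': array([[ 0.6529,  0.7573, -0.0132],
       [ 0.5348, -0.4733, -0.7   ],
       [-0.5363,  0.4499, -0.7141]]), 't': array([-0.3109, -0.2326,  1.4183])} cam [ 1.0881 -0.5128  0.8458]
top {'fx': array(405.1572), 'fy': array(405.1572), 'cx': array(257.9901), 'cy': array(196.9898), 'dist_coeffs': array([-0.1427,  0.    ,  0.    ,  0.    ,  0.    ]), 'R': array([[-0.0299, -0.9995,  0.0039],
       [-0.9816,  0.0286, -0.1887],
       [ 0.1885, -0.0095, -0.982 ]]), 't': array([-0.0117,  0.4967,  1.1428])} cam [ 0.2719 -0.0151  1.216 ]
{'t': 0.1, 'q': array([ 1.172 ,  0.0533,  1.6142,  0.    ,  1.476 , -0.119 ]), 'dq': array([-0.0004, -0.0018, -0.0005,  0.0006,  0.0007,  0.0013]), 'effort': array([  0.    , -39.4905, -37.1363,  -0.0001,   0.0039,   0.    ]), 'tool_pos': array([0.1724, 0.6002, 0.2302]), 'tool_rot': array([-0.438 , -3.1104,  0.0028]), 'contact_force': array([-1.2139, -0.0852,  0.2745]), 'wrist_torque': array([-0.0072,  0.0014,  0.0287]), 'grip_force': 0.0, 'opening': 0.08519682222654544}
```

View pics/top0.png

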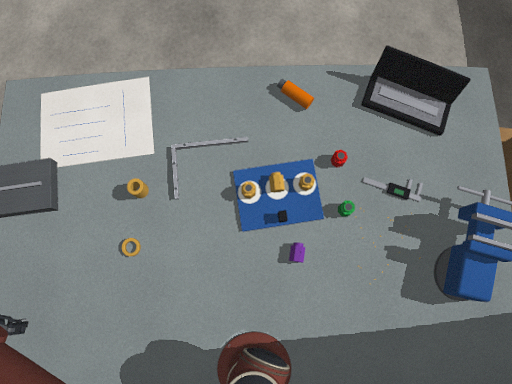

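View pics/scene0.png

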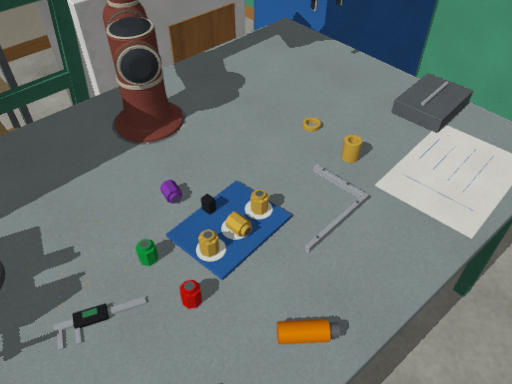

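The top view shows the blue board at about (280,195), the stop corner at (177,147), the bush (137,187), the collar (130,246) and the caliper (395,189).

What could be taken for the fallen fitting:
- brass, lying at (278,182)
- standing brass fittings at (249,190) and (305,183)
- purple look-alike at (297,252)
- green at (347,208) and red at (339,157)

I choose the one lying at (278,182), between the standing two. Next I check it in a close crop.

```bash
cat > h.py <<'E'
from station import *
import cv2,numpy as np
np.set_printoptions(precision=4,suppress=True)
def cal(n):
    c=get_calibration(n); K=np.array([[c["fx"],0,c["cx"]],[0,c["fy"],c["cy"]],[0,0,1.]])
    return K,np.array(c["dist_coeffs"]),np.array(c["R"]),np.array(c["t"])
def ray(n,px,z):
    "pixels -> world points on the plane at height z"
    K,d,R,t=cal(n); p=cv2.undistortPoints(np.array(px,float).reshape(-1,1,2),K,d)[:,0]
    v=np.c_[p,np.ones(len(p))]@R; o=-R.T@t
    return o+v*((z-o[2])/v[:,2])[:,None]
def proj(n,X):
    K,d,R,t=cal(n); return cv2.projectPoints(np.array(X,float).reshape(-1,1,3),cv2.Rodrigues(R)[0],t,K,d)[0][:,0]
def hsv(im): return cv2.cvtColor(im,cv2.COLOR_RGB2HSV)
def big(m,k=1):
    n,l,s,c=cv2.connectedComponentsWithStats(m.astype(np.uint8)); o=1+np.argsort(-s[1:,4])[:k]
    return [(l==i,c[i],s[i]) for i in o]
def board(n,im):
    "centre, yaw of the board from the blue outline on z=12 mm"
    h=hsv(im); m=cv2.inRange(h,(105,150,60),(125,255,255))
    x0,y0,x1,y1=(400,0,512,384) if n=="top" else (230,0,512,100)
    m[y0:y1,x0:x1]=0
    b=big(m)[0][0]; c=cv2.findContours(b.astype(np.uint8),0,cv2.CHAIN_APPROX_NONE)[0]; c=max(c,key=len)[:,0]
    P=ray(n,c,0.012)[:,:2]; (cx,cy),(w,hh),a=cv2.minAreaRect((P*1000).astype(np.float32))
    return (cx,cy),(w,hh),a,c
E
python3 - <<'E'
from h import *
a=get_image("top");b=get_image("scene")
A=cv2.resize(a[125:245,160:335],None,fx=4.5,fy=4.5,interpolation=2)[:,:,::-1]
cv2.imwrite("pics/c1.png",cv2.resize(a[130:240,165:330],None,fx=4.8,fy=4.8,interpolation=cv2.INTER_CUBIC)[:,:,::-1])
cv2.imwrite("pics/c2.png",cv2.resize(b[150:275,150:380],None,fx=3.4,fy=3.4,interpolation=cv2.INTER_CUBIC)[:,:,::-1])
for n,i in(("top",a),("scene",b)):
    print(n,board(n,i)[:3])
E
```

```text
top ((510.1331787109375, -86.63917541503906), (186.6080322265625, 247.76002502441406), 7.257012367248535)
scene ((513.3902587890625, -87.60592651367188), (192.00636291503906, 251.72560119628906), 7.280107498168945)
```

View pics/c1.png

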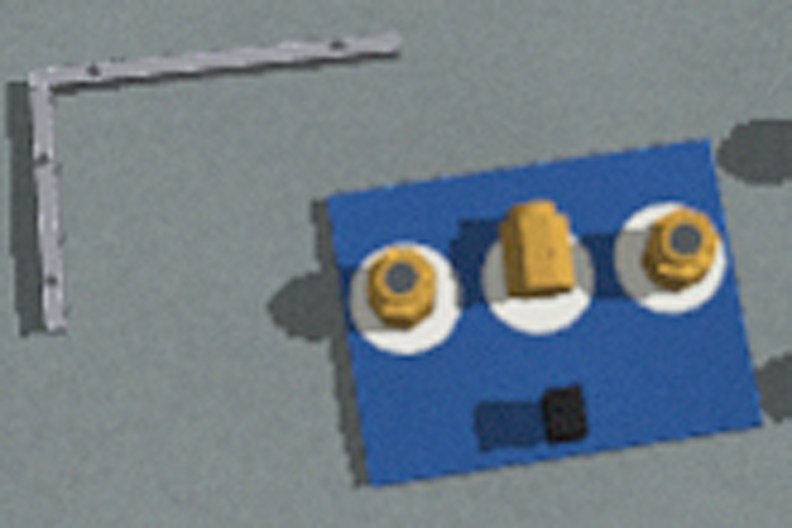

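View pics/c2.png

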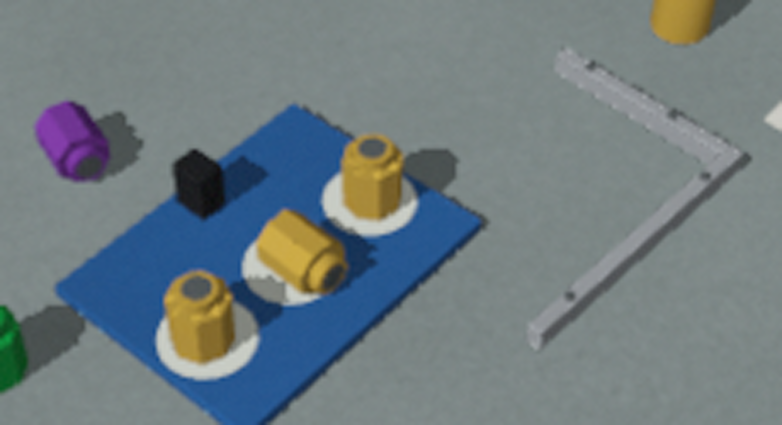

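The crops confirm the choice: a brass fitting lying on the middle disc, spigot to the far edge (crop 1 (530,210), crop 2 (325,275)). The purple one lies off the board. Now I measure the stop, block and discs.

```bash
cat >> h.py <<'E'
def edge(n,im,p0,p1,half=6,step=1.5,sign=1):
    """strongest brightness step along normals of the pixel line p0-p1; sign +1 = bright towards right-hand normal; returns inlier points"""
    g=cv2.GaussianBlur(cv2.cvtColor(im,cv2.COLOR_RGB2GRAY),(0,0),.6).astype(np.float32); p0,p1=np.array(p0,float),np.array(p1,float)
    L=np.linalg.norm(p1-p0); u=(p1-p0)/L; nn=np.array([-u[1],u[0]]); s=np.arange(-half,half+.01,.25); out=[]
    for k in np.arange(0,L,step):
        q=(p0+u*k+np.outer(s,nn)).astype(np.float32)
        v=cv2.remap(g,q[:,0][None],q[:,1][None],cv2.INTER_LINEAR)[0]; d=sign*np.gradient(v); i=d.argmax()
        j=slice(max(0,i-4),i+5); w=np.clip(d[j],0,None); out.append((q[j]*w[:,None]).sum(0)/w.sum())
    return np.array(out)
def fit(P):
    for _ in range(3):
        vx,vy,x,y=cv2.fitLine(P[:,:2].astype(np.float32),cv2.DIST_HUBER,0,1e-4,1e-4).ravel()
        r=abs((P[:,0]-x)*vy-(P[:,1]-y)*vx); P=P[r<=max(np.median(r)*3,5e-4)]
    return np.array([x,y]),np.array([vx,vy]),len(P),r.mean()
def meet(a,b):
    s=np.linalg.solve(np.c_[a[1],-b[1]],b[0]-a[0]); return a[0]+s[0]*a[1]
E
python3 - <<'E'
from h import *
a=get_image("top");b=get_image("scene")
g=cv2.cvtColor(a,cv2.COLOR_RGB2GRAY)
print(g[138:156,200]); print(g[170,165:190]); 
# pixel of crop/4.8+(165,130)
# far bar, bright(top)->dark face (z=.02), dark face->bench (z=0); left bar right boundary bright->bench z=0
f=lambda x,y:(165+x/4.8,130+y/4.8)
def deg(l): return np.degrees(np.arctan2(l[1][1],l[1][0]))
r={}
for nm,p,q,s,z in(("far_top",f(80,82),f(380,50),-1,.02),("far_bot",f(80,90),f(380,58),1,.0),("left_bot",f(50,100),f(64,310),1,0.),("left_out",f(33,100),f(48,310),-1,.02),("far_out",f(80,66),f(380,38),1,.02)):
    E=edge("top",a,p,q,3,sign=s); l=fit(ray("top",E,z)); r[nm]=l; print(nm,l,deg(l)); 
print("corner",meet(r["far_bot"],r["left_bot"]),meet(r["far_top"],r["left_bot"]))
f2=lambda x,y:(150+x/3.4,150+y/3.4)
for nm,p,q,s,z in(("s_left_bot",f2(565,72),f2(700,160),-1,0.),("s_far_inner_top",f2(700,165),f2(535,320),1,.02),("s_far_out_bot",f2(745,160),f2(545,345),-1,0.)):
    E=edge("scene",b,p,q,3,sign=s); l=fit(ray("scene",E,z)); r[nm]=l; print(nm,l,deg(l))
    
print("corner scene",meet(r["s_left_bot"],r["s_far_inner_top"]))
for n,i in(("top",a),("scene",b)):
    h=hsv(i); (cx,cy),_,ang,_=board(n,i)
    m=big((h[:,:,2]<45)&(cv2.dilate(cv2.inRange(h,(105,120,40),(125,255,255)),np.ones((15,15)))>0)&(np.indices(h.shape[:2])[1]<400)&(np.indices(h.shape[:2])[0]>150),2)
    print(n,[(x[1],x[2]) for x in m],[ray(n,[x[1]],.037) for x in m])
    cx,cy=cx/1e3,cy/1e3; t=np.radians(7.27); X=np.array([np.cos(t),np.sin(t)])
    blk=np.array([cx,cy])-.072*X; print("block pred",blk,proj(n,[*blk,.054]))
    w=cv2.inRange(h,(0,0,185),(180,60,255))
    for x in big(w,6): print(x[1],x[2][4],ray(n,[x[1]],.012)[0])
E
```

```text
[138 138 134 123 153 157 149  72  86 126 139 135 136 133 132 131 134 133]
[136 137 101  74  83  78  81  89 151 152 154 160 136 136 134 136 135 136
 134 134 135 138 138 133 135]
far_top (array([0.6743, 0.1166], dtype=float32), array([ 0.0737, -0.9973], dtype=float32), 40, np.float64(0.0004522402311142565)) -85.77497
far_bot (array([0.6765, 0.0781], dtype=float32), array([ 0.0728, -0.9973], dtype=float32), 42, np.float64(0.0005473521793307172)) -85.82239
left_bot (array([0.5754, 0.223 ], dtype=float32), array([0.9974, 0.0727], dtype=float32), 22, np.float64(0.00030666706434201386)) 4.171649
left_out (array([0.5986, 0.2338], dtype=float32), array([0.9976, 0.0696], dtype=float32), 28, np.float64(0.0005234865627396652)) 3.988528
far_out (array([0.6847, 0.1165], dtype=float32), array([ 0.0743, -0.9972], dtype=float32), 36, np.float64(0.0008680078651054601)) -85.739174
corner [0.6654 0.2296] [0.6659 0.2296]
s_left_bot (array([0.5842, 0.2232], dtype=float32), array([0.9964, 0.0843], dtype=float32), 26, np.float64(0.00044401568771556594)) 4.8349695
s_far_inner_top (array([0.6828, 0.0931], dty
[... 507 characters left out ...]
6 194.9778] 135 [ 0.5096 -0.0123  0.012 ]
[277.7946 194.4286] 112 [ 0.5091 -0.087   0.012 ]
[308.2838 189.9865] 74 [ 0.5202 -0.1804  0.012 ]
[299.92 174.56] 25 [ 0.5692 -0.1573  0.012 ]
[274.     365.6364] 11 [ 0.0085 -0.058   0.012 ]
scene [(array([208.8525, 204.2623]), array([202, 194,  14,  20, 183], dtype=int32))] [array([[ 0.4447, -0.0967,  0.037 ]])]
block pred [ 0.442  -0.0967] [[207.6757 198.9576]]
[451.905  178.7622] 8893 [0.783 0.463 0.012]
[82.2723 43.1976] 415 [-0.6043  0.0712  0.012 ]
[209.     254.8859] 149 [ 0.5526 -0.181   0.012 ]
[255.6528 212.0556] 144 [ 0.5242 -0.0118  0.012 ]
[224.8667 227.4222] 45 [ 0.5123 -0.1015  0.012 ]
[236.3684 236.3684] 19 [ 0.5523 -0.0984  0.012 ]
```

Emit:
servo_tool:
  increments:
    - [0.8,0,0,0,-7.8]
    - [0.8,0,0,0,-7.8]
    - [0.8,0,0,0,-7.7]
    - [0.8,-10,-40,0,0]
    - [0.8,-15,-60,0,0]
    - [0.8,-15,-60,0,0]
    - [0.8,-15,-60,0,0]
    - [0.8,-15,-60,0,0]
    - [0.8,-15,-60,0,0]
    - [0.8,-15,-60,0,0]
    - [0.8,-15,-60,0,0]
    - [0.8,-15,-60,0,0]

```text
t: 1.8
tool_pos: [0.3677, 0.0994, 0.2317]
tool_rot: [-0.199, 3.133, 0.0]
contact_force: [1.2, 0.1, -0.5]
opening: 0.0679
grip_force: 0.0
```

```bash
cat >> h.py <<'E'
from scipy.spatial.transform import Rotation as Ro
def rel(x,y,z,yaw=None):
    "tool-frame mm from measured TCP to the world point; spin for tool y to be at yaw+90 deg"
    o=get_obs(); R=Ro.from_rotvec(o["tool_rot"]).as_matrix(); d=R.T@(np.array([x,y,z])-o["tool_pos"])*1e3
    cur=np.degrees(np.arctan2(R[1,1],R[0,1]))-90; print("t",o["t"],"tool mm",d,"yaw",cur,"spin",None if yaw is None else cur-yaw)
E
python3 -c "
from h import *
rel(.440,-.096,.02,7.27); rel(.442,-.0965,.02)"
```

```text
t 1.8 tool mm [ -46.5518 -203.0214  211.7657] yaw 7.282611278703143 spin 0.012611278703143824
t 1.8 tool mm [ -48.4723 -203.7709  211.7693] yaw 7.282611278703143 spin None
```

Emit:
servo_tool:
  increments:
    - [0.7,-12,-50,10,0]
    - [0.7,-12,-50,30,0]
    - [0.7,-12,-50,40,0]
    - [0.7,-11,-43,40,0]
    - [0.7,0,-10,40,0]
    - [0.7,0,0,30,0]
    - [0.7,0,0,16,0]
    - [0.7,0,0,3,0]
    - [0.7,0,0,0,0]

```text
t: 2.92
tool_pos: [0.4398, -0.0923, 0.025]
tool_rot: [-0.2, 3.134, -0.001]
contact_force: [0.3, -0.5, -0.3]
opening: 0.0603
grip_force: 0.0
```

Emit:
servo_tool:
  increments:
    - [0.7,0,-4,4,0]
    - [0.5,0,0,0,0]
    - [0.3,0,0,0,0]
    - [0.2,0,0,0,0]
    - [0.1,0,0,0,0]
    - [0.1,0,0,0,0]
    - [0.1,0,0,0,0]
  force: 30

```text
t: 3.8
tool_pos: [0.4396, -0.0961, 0.0203]
tool_rot: [-0.199, 3.135, 0.0]
contact_force: [-1.6, 2.1, 5.2]
opening: 0.0235
grip_force: 31.4
```

Emit:
servo_tool:
  increments:
    - [0.1,0,0,0,0.6]
    - [0.1,0,0,0,1.2]
    - [0.1,0,0,0,1.2]
    - [0.1,-2,5,0,0]
    - [0.1,-4,10,0,0]
    - [0.1,-6,14,0,0]
    - [0.1,-6,14,0,0]
    - [0.1,-6,14,0,0]
    - [0.1,-6,14,0,0]
    - [0.1,-4,10,0,0]
    - [0.1,-2,5,0,0]
    - [0.1,0,0,0,0]

```text
t: 5.3
tool_pos: [0.4696, -0.0077, 0.0204]
tool_rot: [-0.116, 3.138, -0.0]
contact_force: [0.0, -1.0, 5.4]
opening: 0.0242
grip_force: 31.4
```

```bash
python3 -c "
from h import *
rel(.495,.077,.0203,4.2)
for n in('top','scene'):
  i=get_image(n); print(board(n,i)[:3])"
```

```text
t 5.3 tool mm [-31.578   82.5877   0.1108] yaw 4.251039054248324 spin 0.051039054248323446
((603.0408935546875, 2.1052932739257812), (64.57144165039062, 245.94784545898438), 5.015839576721191)
((542.6940307617188, -3.7007904052734375), (193.11827087402344, 252.34609985351562), 4.153171062469482)
```

Emit:
servo_tool:
  increments:
    - [0.1,-2,5,0,0]
    - [0.1,-4,10,0,0]
    - [0.1,-6,14,0,0]
    - [0.1,-6,14,0,0]
    - [0.1,-6,14,0,0]
    - [0.1,-4,12,0,0]
    - [0.1,-3,9,0,0]
    - [0.1,-1,4,0,0]
    - [0.1,0,0,0,0]
    - [0.1,0,0,0,0]

```text
t: 6.65
tool_pos: [0.4952, 0.0761, 0.0204]
tool_rot: [-0.116, 3.138, -0.001]
contact_force: [-0.8, -1.4, 5.8]
opening: 0.0234
grip_force: 31.5
```

```bash
python3 -c "
from h import *
rel(.509,.0929,.0203,4.2)
for n in('top','scene'):
  i=get_image(n); print(board(n,i)[:3])
cv2.imwrite('pics/s2.png',cv2.resize(i[110:260,200:400],None,fx=4,fy=4,interpolation=2)[:,:,::-1])"
```

```text
t 6.65 tool mm [-14.9935  15.7401   0.0775] yaw 4.229246596883073 spin 0.029246596883072407
((627.038330078125, 85.78872680664062), (66.64256286621094, 246.6428680419922), 4.215785980224609)
((568.696044921875, 79.68327331542969), (191.48924255371094, 253.1078338623047), 4.189537048339844)
```

View pics/s2.png

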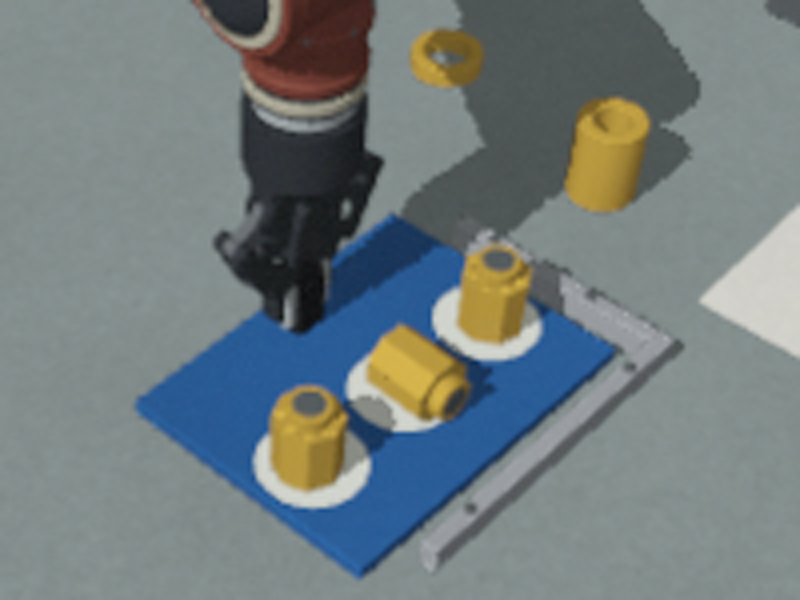

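The board is aligned at about (390,390), roughly 15 mm short of both bars, and all fittings are as before. Next I move it in slowly.

Emit:
servo_tool:
  increments:
    - [0.1,-2,2,0,0]
    - [0.1,-2,2,0,0]
    - [0.1,-2,2,0,0]
    - [0.1,-2,2,0,0]
    - [0.1,-2,2,0,0]
    - [0.1,-1,2,0,0]
    - [0.1,-1,1,0,0]
    - [0.1,0,0,0,0]

```text
t: 7.75
tool_pos: [0.5053, 0.0892, 0.0203]
tool_rot: [0.116, -3.138, 0.003]
contact_force: [-4.0, -5.4, 9.8]
opening: 0.0237
grip_force: 32.0
```

Emit:
servo_tool:
  increments:
    - [0.1,0,1,0,0]
    - [0.1,0,1,0,0]
    - [0.1,0,0,0,0]

```text
t: 8.12
tool_pos: [0.5057, 0.0901, 0.0204]
tool_rot: [0.116, -3.139, 0.006]
contact_force: [-2.1, -10.9, 8.4]
opening: 0.0241
grip_force: 31.9
```

Emit:
servo_tool:
  increments:
    - [0.1,-1,0,0,0]
    - [0.1,-1,0,0,0]
    - [0.1,0,0,0,0]

```text
t: 8.5
tool_pos: [0.506, 0.0901, 0.0203]
tool_rot: [0.117, -3.134, 0.007]
contact_force: [-9.1, -12.1, 14.6]
opening: 0.0238
grip_force: 32.6
```

```bash
python3 -c "
from h import *
o=get_obs(); print(o['contact_force'],o['wrist_torque']);rel(.509,.0929,.0203,4.2)
for n in('top','scene'):
  i=get_image(n); print(board(n,i)[:3])
  c=i[120:230,165:290] if n=='top' else i[110:260,220:400]
  cv2.imwrite('pics/u_%s.png'%n,cv2.resize(c,(400*c.shape[1]//c.shape[0]*1,400),interpolation=2)[:,:,::-1])
a,b=cv2.imread('pics/u_top.png'),cv2.imread('pics/u_scene.png'); c=np.hstack([a,b]); print(c.shape); cv2.imwrite('pics/u.png',cv2.resize(c,(800,800*c.shape[0]//c.shape[1])))"
```

```text
[ -9.1342 -12.0583  14.6016] [-1.3013  1.1936 -0.1858]
t 8.5 tool mm [-3.175   2.6066 -0.0451] yaw 4.289967903154107 spin 0.08996790315410674
((635.842041015625, 99.88054656982422), (70.81499481201172, 246.47201538085938), 4.094461441040039)
((579.6051025390625, 93.18159484863281), (191.25994873046875, 252.9036102294922), 4.3092041015625)
(400, 934, 3)
```

View pics/u.png

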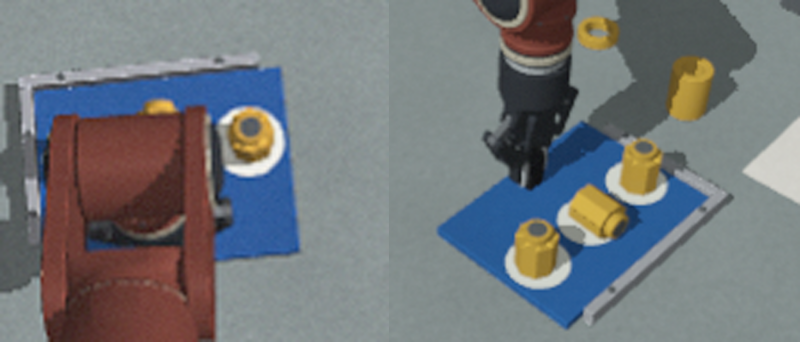

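The board appears to be seated on both bars, with all three fittings unchanged. I release it, back off and check it unobstructed.

Emit:
servo_tool:
  increments:
    - [0.3,0,0,0,0]
    - [0.6,0,0,0,0]
    - [0.6,0,0,0,0]
    - [0.6,0,0,-20,0]
    - [0.6,0,0,-50,0]
    - [0.6,0,-50,-60,0]
    - [0.6,10,-60,-40,0]
    - [0.6,10,-60,0,0]
    - [0.6,10,-60,0,0]
    - [0.6,0,-30,0,0]

```text
t: 9.85
tool_pos: [0.4963, -0.1528, 0.172]
tool_rot: [0.113, -3.14, -0.0]
contact_force: [-0.2, 0.4, 0.4]
opening: 0.0513
grip_force: 0.0
```

```bash
python3 - <<'E'
from h import *
print(get_obs()["tool_pos"])
for n in('top','scene'):
  i=get_image(n); cv2.imwrite(f'pics/v_{n}.png',i[:,:,::-1]); c,s,a,k=board(n,i); print(n,c,s,a)
  t=np.radians(4.2);X=np.array([np.cos(t),np.sin(t)]);Y=np.array([-X[1],X[0]])
  h=hsv(i); m=cv2.inRange(h,(8,120,60),(30,255,255))
  for x in big(m,8):
    P=ray(n,[x[1]],.033)[0]
    if abs(P[0]-.58)<.12 and abs(P[1]-.09)<.14:
      d=P[:2]-np.array(c)/1e3; print(x[1],x[2],P,"board xy",d@X,d@Y)
i=cv2.imread('pics/v_top.png')[125:230,165:285]; j=cv2.imread('pics/v_scene.png')[150:280,225:395]
r=lambda q:cv2.resize(q,(400,400*q.shape[0]//q.shape[1]),interpolation=2)
i,j=r(i),r(j);k=max(len(i),len(j)); pad=lambda q:cv2.copyMakeBorder(q,0,k-len(q),0,0,0); cv2.imwrite('pics/v.png',np.hstack([pad(i),pad(j)]))
E
```

```text
[ 0.4963 -0.1528  0.172 ]
top (577.1712646484375, 95.8479995727539) (188.65628051757812, 246.84762573242188) 4.030783176422119
[215.8043 162.2043] [209 153  14  19 235] [0.6099 0.098  0.033 ] board xy 0.032820842366993896 -0.0002234671778813578
[187.7987 168.6299] [180 160  16  17 154] [0.5925 0.1832 0.033 ] board xy 0.021677148474724746 0.08604346088295332
[245.3425 163.7055] [239 155  14  17 146] [0.6025 0.0086 0.033 ] board xy 0.018854682327208917 -0.08883118941564552
scene (579.3023071289062, 93.2110824584961) (190.5296173095703, 252.83883666992188) 4.32395601272583
[310.8159 202.4618] [299 192  25  22 353] [0.6053 0.1001 0.033 ] board xy 0.02644605546787817 0.004921932846383822
[284.1231 219.9429] [276 207  18  25 333] [0.6029 0.0099 0.033 ] board xy 0.017385883007109523 -0.0847958835116479
[329.737  184.0346] [322 172  17  23 289] [0.5923 0.1847 0.033 ] board xy 0.019677003139107113 0.09025751595559595
```

View pics/v.png

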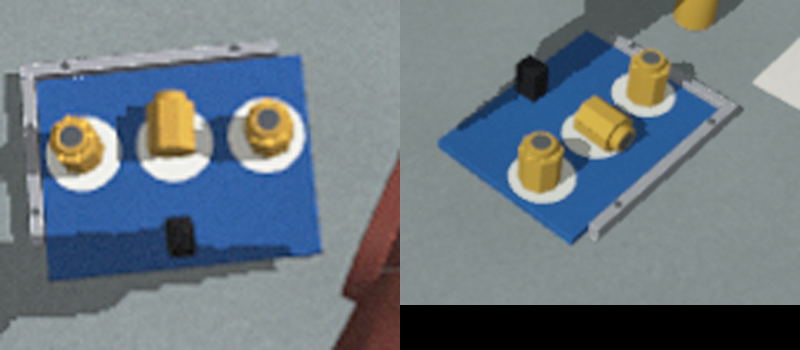

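```bash
python3 - <<'E'
from h import *
T=cv2.imread('pics/v_top.png')[:,:,::-1].copy(); S=cv2.imread('pics/v_scene.png')[:,:,::-1].copy()
t=np.radians(4.2);X=np.array([np.cos(t),np.sin(t)]);Y=np.array([-X[1],X[0]]);C=np.array([.578,.095])
bf=lambda P:(np.c_[(P[:,:2]-C)@X,(P[:,:2]-C)@Y]*1e3).round(1)
for n,i in(("top",T),("scene",S)):
    h=hsv(i); br=cv2.inRange(h,(8,120,60),(30,255,255)); near=cv2.dilate(br,np.ones((3,3)))
    for x in big(br,8):
        P=ray(n,[x[1]],.033)
        if abs(P[0,0]-.58)>.1 or abs(P[0,1]-.09)>.13: continue
        x0,y0,w,hh=x[2][:4]; sub=h[y0-1:y0+hh+1,x0-1:x0+w+1]; g=(sub[:,:,1]<110)&(sub[:,:,2]<135)&(sub[:,:,2]>50)
        for b in big(g,2): print(n,x[1].round(1),"grey",b[1]+[x0-1,y0-1],b[2][4],"z67",bf(ray(n,[b[1]+[x0-1,y0-1]],.067)),"z33",bf(ray(n,[b[1]+[x0-1,y0-1]],.033)))
# sides of the lying one in top
m=[x for x in big(cv2.inRange(hsv(T),(8,120,60),(30,255,255)),8) if abs(x[1][0]-215.8)<1][0][0]
ys=np.where(m.any(1))[0]; print(ys[0],ys[-1])
for k in ys: xs=np.where(m[k])[0]; print(k,xs[0],xs[-1],end=' | ')
L=edge("top",T,(209.5,158.5),(209.8,168.5),4,1,-1);R=edge("top",T,(222.5,158.5),(222.5,168.5),4,1,1)
for E in(L,R,): l=fit(ray("top",E,.033)); print(l,np.degrees(np.arctan2(l[1][1],l[1][0]))%180, bf(ray("top",E,.033)).mean(0))
print(hsv(T)[162,200:230,2])
print("bottom edge z12",bf(ray("top",[(216,ys[-1]+.5)],.012)),"base top edge z54?",bf(ray("top",[(216,ys[-1]-5)],.054)),"tip top z48",bf(ray("top",[(215.5,ys[0]-.5)],.048)))
E
```

```text
top [215.8 162.2] grey [209.1111 167.    ] 9 z67 [[ 9.6 18.9]] z33 [[19.2 22.1]]
top [215.8 162.2] grey [208. 159.] 5 z67 [[34.3 20.3]] z33 [[44.6 23.5]]
top [187.8 168.6] grey [185.7059 165.5   ] 34 z67 [[21.5 87.5]] z33 [[31.4 92.7]]
top [187.8 168.6] grey [179.3333 176.    ] 3 z67 [[ -8.3 108.3]] z33 [[  0.7 114.1]]
top [245.3 163.7] grey [244.9032 160.3226] 31 z67 [[ 19.  -87.6]] z33 [[ 28.8 -87.6]]
top [245.3 163.7] grey [238. 164.] 3 z67 [[  9.9 -66.4]] z33 [[ 19.5 -65.7]]
scene [310.8 202.5] grey [319.7377 203.9344] 61 z67 [[ 64.1 -12.9]] z33 [[46.7 14.6]]
scene [310.8 202.5] grey [298.3333 213.6667] 3 z67 [[ 48.  -72.3]] z33 [[ 29.8 -47.3]]
scene [284.1 219.9] grey [284.4762 209.9524] 42 z67 [[ 17.  -86.1]] z33 [[ -2.5 -61.7]]
scene [284.1 219.9] grey [293.     216.4231] 26 z67 [[ 44.7 -87.5]] z33 [[ 26.4 -63.2]]
scene [329.7 184. ] grey [331.2727 174.1515] 33 z67 [[20.  89.2]] z33 [[  0.7 121.2]]
scene [329.7 184. ] grey [338.6667 183.2222] 9 z67 [[53.5 75.6]] z33 [[ 35.6 107. ]]
153 171
153 212 219 | 154 212 220 | 155 211 220 | 156 210 222 | 157 209 222 | 158 209 222 | 159 209 222 | 160 209 222 | 161 210 222 | 162 210 222 | 163 210 222 | 164 210 222 | 165 210 222 | 166 210 222 | 167 210 222 | 168 210 222 | 169 210 222 | 170 210 222 | 171 211 219 | (array([0.6062, 0.1198], dtype=float32), array([ 0.7598, -0.6501], dtype=float32), 10, np.float64(0.0025422354559802144)) 139.44994 [30.2545 23.2   ]
(array([0.6066, 0.0718], dtype=float32), array([ 0.9407, -0.3394], dtype=float32), 10, np.float64(0.0024723488836263918)) 160.16144 [ 26.84 -25.25]
[ 96  99 102 100 100 101 105 123 135 138 116 115 161 217 217 216 215 214
 222 233 232 233 229 233 236 191 147 122 102 102]
bottom edge z12 [[8.6 4.1]] base top edge z54? [[14.2 -0.5]] tip top z48 [[58. -2.]]
```

The board sits against both bars and all fittings are unchanged. The fallen one points along the board's x, with its base at board x ≈ 8 mm, y ≈ 0.

Tool tilt isn't available, so I'll grip lightly near the spigot end and lift, so the base swings down between the pads.

```bash
python3 -c "
from h import *
rel(.628,.0988,.016,2.5)"
```

```text
t 9.95 tool mm [-148.7329  241.7216  155.8783] yaw 4.054082865579105 spin 1.5540828655791046
```

Emit:
servo_tool:
  increments:
    - [0.68,-30,40,-10,1.5]
    - [0.68,-30,50,0,0]
    - [0.68,-30,50,0,0]
    - [0.68,-30,50,0,0]
    - [0.68,-20,40,20,0]
    - [0.68,-8,13,40,0]
    - [0.68,0,0,40,0]
    - [0.68,0,0,30,0]
    - [0.68,0,0,10,0]
    - [0.68,0,0,0,0]

```text
t: 11.2
tool_pos: [0.6315, 0.1008, 0.0419]
tool_rot: [0.077, -3.139, -0.0]
contact_force: [0.7, 0.8, 0.2]
opening: 0.0578
grip_force: 0.0
```

```bash
python3 -c "
from h import *
rel(.628,.0988,.016,2.5)"
```

```text
t 11.2 tool mm [ 3.5671 -1.818  25.8979] yaw 2.8120292828397737 spin 0.3120292828397737
```

Emit:
servo_tool:
  increments:
    - [0.66,3.5,-1.8,12,0.3]
    - [0.66,0,0,10,0]
    - [0.66,0,0,4,0]
    - [0.66,0,0,0,0]
    - [0.55,0,0,0,0]
    - [0.45,0,0,0,0]
    - [0.4,0,0,0,0]
    - [0.4,0,0,0,0]
  force: 20

```text
t: 12.2
tool_pos: [0.6292, 0.0981, 0.0169]
tool_rot: [-0.068, 3.14, 0.0]
contact_force: [0.2, 0.3, 2.8]
opening: 0.0416
grip_force: 20.7
```

Emit:
servo_tool:
  increments:
    - [0.4,0,0,-4,0]
    - [0.4,0,0,-6,0]
    - [0.4,0,0,-8,0]
    - [0.4,0,0,-8,0]
    - [0.4,0,0,-8,0]
    - [0.4,0,0,-4,0]
    - [0.4,0,0,0,0]
    - [0.4,0,0,0,0]

```text
t: 13.2
tool_pos: [0.6283, 0.0981, 0.0539]
tool_rot: [0.068, -3.14, 0.0]
contact_force: [0.1, 0.3, -1.4]
opening: 0.0416
grip_force: 20.5
```

```bash
python3 -c "
from h import *
i=get_image('scene'); c=i[120:260,240:400]
cv2.imwrite('pics/w.png',cv2.resize(c,None,fx=3.5,fy=3.5,interpolation=2)[:,:,::-1])"
```

```text
(no output)
```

View pics/w.png

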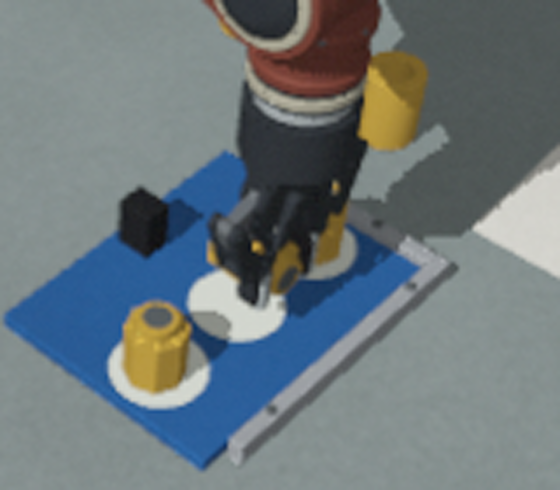

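Emit:
servo_tool:
  increments:
    - [0.45,0,0,6,0]
    - [0.48,0,0,6,0]
    - [0.485,0,0,0,0]
    - [0.485,0,0,0,0]

```text
t: 13.75
tool_pos: [0.6286, 0.0981, 0.0421]
tool_rot: [0.068, -3.141, 0.0]
contact_force: [-0.9, 0.0, -1.6]
opening: 0.0415
grip_force: 20.5
```

Emit:
servo_tool:
  increments:
    - [0.49,0,0,0,0]
    - [0.49,0,0,0,0]

```text
t: 14.0
tool_pos: [0.6288, 0.0981, 0.0426]
tool_rot: [-0.068, 3.14, -0.0]
contact_force: [0.0, -0.0, -1.5]
opening: 0.042
grip_force: 8.4
```

Emit:
servo_tool:
  increments:
    - [0.492,0,0,0,0]
    - [0.492,0,0,0,0]

```text
t: 14.25
tool_pos: [0.629, 0.0982, 0.0428]
tool_rot: [-0.068, 3.14, 0.0]
contact_force: [-0.0, 1.2, -0.6]
opening: 0.0421
grip_force: 2.2
```

```bash
cat >> h.py <<'E'
def look(i=None):
    "grey/brass blobs around the gripper in the scene view"
    i=get_image("scene") if i is None else i; o=get_obs(); c=proj("scene",o["tool_pos"]+[0,0,.01])[0]
    m=cv2.inRange(hsv(i),(8,120,60),(30,255,255)); x0,y0=(c-30).astype(int)
    for b in big(m[y0:y0+60,x0:x0+60],4): print("brass rel tip",b[1]+[x0,y0]-c,b[2][4])
    print(o["wrist_torque"],o["contact_force"],o["grip_force"],o["opening"])
E
python3 -c "
from h import *
look(cv2.imread('pics/v_scene.png')[:,:,::-1].copy()); look()"
```

```text
brass rel tip [-7.3163 -0.0856] 353
brass rel tip [ 11.6048 -18.5128] 289
brass rel tip [-27.9963  16.4914] 103
[ 0.0637 -0.0309 -0.0224] [-0.0415  1.2242 -0.552 ] 2.1572210212616483 0.042137348905707285
brass rel tip [-27.9912  16.4914] 103
brass rel tip [-13.7587   2.0491] 57
brass rel tip [ 16.0459 -13.5667] 52
brass rel tip [ 3.0651 -0.3167] 52
[ 0.0303 -0.0571 -0.0237] [-0.1591 -0.433  -0.3613] 2.1929588686907664 0.04192001971805578
```

```bash
cat >> h.py <<'E'
def tilt():
    "brass fraction around where the fitting's base side would be, per tilt angle"
    i=get_image("scene"); o=get_obs(); m=cv2.inRange(hsv(i),(8,120,60),(30,255,255)); g=o["tool_pos"]+[0,0,.019]
    t=np.radians(3);X=np.array([np.cos(t),np.sin(t),0]);Z=np.array([0,0,1.])
    for a in range(0,100,15):
        r=np.radians(a); ax=np.cos(r)*X+np.sin(r)*Z; s=np.linspace(-.018,-.038,5)
        q=proj("scene",[g+ax*k for k in s]).round().astype(int); print(a,q[-1],"%.2f"%np.mean([m[y-1:y+2,x-1:x+2].mean()/255 for x,y in q]),end=" | ")
    print("\n",o["contact_force"],o["grip_force"])
E
python3 -c "
from h import *
tilt()"
```

```text
0 [307 192] 0.11 | 15 [307 195] 0.00 | 30 [307 198] 0.00 | 45 [309 202] 0.00 | 60 [311 205] 0.00 | 75 [314 208] 0.07 | 90 [317 211] 0.51 | 
 [-0.4572  0.4869 -0.4805] 2.2168013671034714
```

Emit:
servo_tool:
  increments:
    - [0.493,0,0,0,0]
    - [0.493,0,0,0,0]

```text
t: 14.6
tool_pos: [0.629, 0.0982, 0.0427]
tool_rot: [-0.068, 3.14, 0.0]
contact_force: [-0.3, 0.5, -0.0]
opening: 0.0419
grip_force: 1.0
```

```bash
python3 -c "
from h import *
tilt()"
```

```text
0 [307 192] 0.11 | 15 [307 195] 0.00 | 30 [307 198] 0.00 | 45 [309 202] 0.00 | 60 [311 205] 0.00 | 75 [314 208] 0.13 | 90 [317 211] 0.53 | 
 [-0.3709  1.4558  0.6067] 1.000029136498597
```

```bash
python3 -c "
from h import *
i=get_image('scene'); c=i[165:245,265:365]
cv2.imwrite('pics/x.png',cv2.resize(c,None,fx=6,fy=6,interpolation=2)[:,:,::-1])"
```

```text
(no output)
```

View pics/x.png

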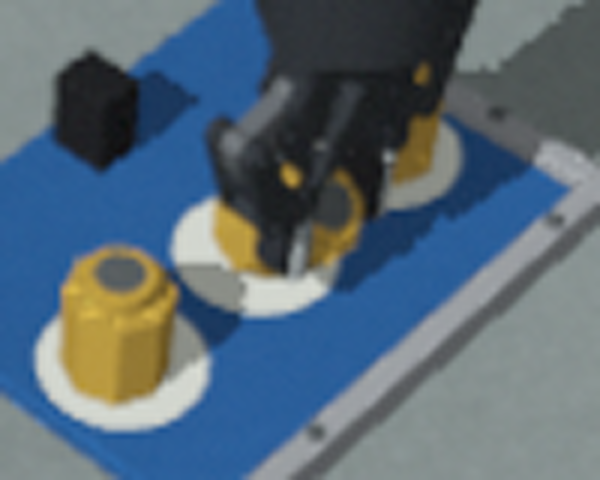

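It is swinging: tilted about 45°, with the base end low at (235,245) and the grey spigot face up at (335,200). I continue in small loosen steps, slightly higher.

Emit:
servo_tool:
  increments:
    - [0.48,0,0,0,0]
    - [0.48,0,0,-3,0]
    - [0.48,0,0,-3,0]
    - [0.49,0,0,0,0]
    - [0.492,0,0,0,0]
    - [0.492,0,0,0,0]

```text
t: 15.45
tool_pos: [0.6286, 0.0981, 0.0483]
tool_rot: [0.068, -3.141, 0.0]
contact_force: [-0.3, -0.6, -0.3]
opening: 0.0421
grip_force: 0.4
```

```bash
cat >> h.py <<'E'
def spig(zmin=150):
    "grey end face of the held fitting, as pixel, against predicted pixels for each tilt"
    i=get_image("scene"); h=hsv(i); o=get_obs(); g=o["tool_pos"]+[0,0,.019]; c=proj("scene",g)[0].astype(int); x0,y0=c-[22,22]
    s=h[y0:y0+44,x0:x0+44]; br=cv2.inRange(s,(8,120,60),(30,255,255))
    gr=cv2.inRange(s,(0,0,62),(180,75,110)); 
    for b in big(gr,4):
        if b[2][4]>8: print("grey",(b[1]+[x0,y0]).round(1),b[2][4],"brass nb",(cv2.dilate(b[0].astype(np.uint8),np.ones((5,5)))*(br>0)).sum())
    for b in big(br,5):
        if b[2][4]>8: print("brass",(b[1]+[x0,y0]).round(1),b[2][4],"box",b[2][:4]+[x0,y0,0,0])
    t=np.radians(3);X=np.array([np.cos(t),np.sin(t),0])
    for a in (0,30,45,60,75,90):
        r=np.radians(a); ax=np.cos(r)*X+[0,0,np.sin(r)]; q=proj("scene",[g+ax*.013,g-ax*.042]); print(a,"spig",q[0].round(0),"base",q[1].round(0),end=" | ")
    print("\n",o["contact_force"],o["grip_force"])
E
python3 -c "
from h import *
spig()"
```

```text
grey [307.  183.8] 70 brass nb 0
grey [329.  192.7] 17 brass nb 12
grey [305.8 198.9] 15 brass nb 20
grey [315.6 202. ] 13 brass nb 15
brass [306.5 206.5] 82 box [302 199  13  14]
brass [334.2 188.2] 60 box [331 182   8  13]
brass [320.6 201.2] 59 box [317 193   8  16]
brass [313.4 192.1] 11 box [312 191   4   3]
0 spig [323. 201.] base [305. 190.] | 30 spig [323. 199.] base [306. 197.] | 45 spig [322. 198.] base [308. 200.] | 60 spig [321. 196.] base [311. 204.] | 75 spig [320. 195.] base [314. 207.] | 90 spig [319. 195.] base [317. 210.] | 
 [ 0.5693 -0.8997 -1.2333] 0.3690255391975228
```

Emit:
servo_tool:
  increments:
    - [0.485,0,0,0,0]
    - [0.48,0,0,0,0]
    - [0.48,0,0,-6,0]
    - [0.48,0,0,-6,0]
    - [0.48,0,0,0,0]
    - [0.48,0,0,0,0]

```text
t: 16.25
tool_pos: [0.6286, 0.0981, 0.0603]
tool_rot: [-0.068, 3.141, -0.0]
contact_force: [0.1, -0.3, -2.0]
opening: 0.0413
grip_force: 18.2
```

```bash
python3 -c "
from h import *
spig()
o=get_obs(); g=o['tool_pos']+[0,0,.019]; t=np.radians(3);X=np.array([np.cos(t),np.sin(t),0]);Y=np.array([-X[1],X[0],0]);Z=np.array([0,0,1.])
for a in(0,30,45,60,75,90):
  r=np.radians(a);ax=np.cos(r)*X+np.sin(r)*Z;n=-np.sin(r)*X+np.cos(r)*Z
  P=[g-ax*.042+n*u+Y*v for u,v in((-.021,.0087),(-.021,-.0087),(-.0087,-.021),(.0087,-.021),(.021,-.0087),(.021,.0087),(.0087,.021),(-.0087,.021))]
  q=proj('scene',P); print(a,'base left',q[:,0].min().round(0),'bottom',q[:,1].max().round(0))
"
```

```text
grey [307.5 180.1] 70 brass nb 0
grey [339.3 180.3] 19 brass nb 20
grey [329.2 191.5] 13 brass nb 15
grey [322.6 176.8] 12 brass nb 0
brass [313.1 201. ] 151 box [303 189  23  21]
brass [334.4 186.5] 87 box [330 178   9  17]
brass [313.7 188.5] 14 box [312 187   4   4]
0 spig [323. 198.] base [306. 186.] | 30 spig [323. 195.] base [307. 193.] | 45 spig [322. 194.] base [309. 197.] | 60 spig [322. 193.] base [311. 201.] | 75 spig [321. 192.] base [314. 204.] | 90 spig [320. 191.] base [317. 207.] | 
 [ 0.4797  0.1349 -1.8042] 18.21306410478428
0 base left 300.0 bottom 194.0
30 base left 300.0 bottom 202.0
45 base left 301.0 bottom 206.0
60 base left 303.0 bottom 209.0
75 base left 306.0 bottom 212.0
90 base left 308.0 bottom 213.0
```

The blob places the tilt at about 60°, and the fitting is held by its own weight. Next I lower it until the base edge touches, then roll it upright over that edge.

Emit:
servo_tool:
  increments:
    - [0.48,7,0,0,0]
    - [0.48,0,0,6,0]
    - [0.48,0,0,6,0]
    - [0.48,0,0,4,0]
    - [0.48,0,0,0,0]

```text
t: 16.92
tool_pos: [0.6242, 0.098, 0.0475]
tool_rot: [-0.067, 3.136, 0.0]
contact_force: [-1.2, 0.9, 10.7]
opening: 0.0413
grip_force: 19.4
```

Emit:
servo_tool:
  increments:
    - [0.48,0,0,2,0]
    - [0.48,0,0,0,0]

```text
t: 17.18
tool_pos: [0.6254, 0.098, 0.047]
tool_rot: [-0.067, 3.133, 0.001]
contact_force: [-1.2, 0.8, 13.0]
opening: 0.0411
grip_force: 19.9
```

Emit:
servo_tool:
  increments:
    - [0.48,0,0,2,0]
    - [0.48,0,0,0,0]

```text
t: 17.42
tool_pos: [0.6268, 0.098, 0.0464]
tool_rot: [-0.067, 3.13, 0.001]
contact_force: [-0.1, -0.1, 16.2]
opening: 0.0412
grip_force: 20.4
```

Emit:
servo_tool:
  increments:
    - [0.48,0,0,-4,0]
    - [0.488,0,0,0,0]
    - [0.488,3,0,0,0]
    - [0.488,3,0,0,0]
    - [0.488,3,0,0,0]
    - [0.488,0,0,0,0]

```text
t: 18.18
tool_pos: [0.6133, 0.0975, 0.0453]
tool_rot: [-0.068, 3.139, 0.0]
contact_force: [-0.5, -0.1, 6.8]
opening: 0.0418
grip_force: 9.4
```

```bash
python3 -c "
from h import *
spig(); o=get_obs();print(o['tool_pos'])"
```

```text
grey [301.5 181.6] 71 brass nb 0
grey [323.7 192.3] 16 brass nb 16
grey [316.9 177.5] 12 brass nb 0
grey [310.7 200.4] 12 brass nb 19
brass [309.4 202.4] 155 box [299 190  21  21]
brass [330.4 187.1] 127 box [325 177  10  18]
brass [291.9 213.6] 17 box [291 210   3   7]
brass [308.  189.2] 10 box [307 188   3   4]
0 spig [318. 199.] base [301. 187.] | 30 spig [317. 196.] base [302. 194.] | 45 spig [317. 195.] base [303. 198.] | 60 spig [316. 194.] base [306. 202.] | 75 spig [315. 193.] base [309. 205.] | 90 spig [314. 192.] base [312. 208.] | 
 [-0.8929  0.6016  6.7224] 9.40271765110083
[0.6134 0.0975 0.0453]
```

Emit:
servo_tool:
  increments:
    - [0.488,3,0,0.5,0]
    - [0.488,3,0,0.5,0]
    - [0.488,3,0,0.5,0]
    - [0.488,3,0,0.5,0]
    - [0.488,0,0,0,0]

```text
t: 18.85
tool_pos: [0.5999, 0.0968, 0.0416]
tool_rot: [0.068, -3.14, 0.0]
contact_force: [0.0, 0.3, 0.6]
opening: 0.0415
grip_force: 9.1
```

```bash
python3 -c "
from h import *
spig(); o=get_obs();print(o['tool_pos'])"
```

```text
grey [297.1 179.4] 67 brass nb 0
grey [319.6 188.6] 17 brass nb 14
grey [305.7 198.2] 15 brass nb 18
grey [312.5 175.5] 11 brass nb 0
brass [308.1 201.2] 185 box [298 188  18  23]
brass [326.5 186.1] 133 box [322 177   9  18]
brass [290.  212.4] 36 box [287 207   7   9]
0 spig [313. 197.] base [296. 186.] | 30 spig [313. 195.] base [298. 193.] | 45 spig [313. 193.] base [299. 196.] | 60 spig [312. 192.] base [302. 200.] | 75 spig [311. 191.] base [305. 203.] | 90 spig [310. 190.] base [308. 206.] | 
 [-0.353   0.191  -0.3673] 9.093746155849658
[0.5999 0.0968 0.0416]
```

Emit:
servo_tool:
  increments:
    - [0.488,1,0,1,0]
    - [0.488,0,0,1,0]
    - [0.488,0,0,0,0]

```text
t: 19.27
tool_pos: [0.6, 0.0968, 0.0415]
tool_rot: [-0.068, 3.141, -0.0]
contact_force: [-2.8, 0.7, 6.6]
opening: 0.042
grip_force: 9.7
```

Emit:
servo_tool:
  increments:
    - [0.488,0.5,0,1,0]
    - [0.488,0,0,1,0]
    - [0.488,0,0,0,0]

```text
t: 19.65
tool_pos: [0.6004, 0.0969, 0.041]
tool_rot: [-0.068, 3.139, 0.0]
contact_force: [-4.2, -0.1, 12.0]
opening: 0.0419
grip_force: 10.1
```

```bash
python3 -c "
from h import *
spig(); o=get_obs();print(o['tool_pos'],o['wrist_torque'])"
```

```text
grey [296.8 180. ] 66 brass nb 0
grey [319.8 188.4] 16 brass nb 15
grey [312.2 176.4] 12 brass nb 0
grey [306.4 197.7] 12 brass nb 22
brass [308.2 201.1] 184 box [298 188  18  23]
brass [326.5 186.1] 132 box [322 177   9  18]
brass [290.  212.4] 36 box [287 207   7   9]
0 spig [314. 197.] base [297. 186.] | 30 spig [313. 195.] base [298. 193.] | 45 spig [313. 194.] base [299. 197.] | 60 spig [312. 193.] base [302. 200.] | 75 spig [311. 192.] base [305. 203.] | 90 spig [310. 191.] base [308. 206.] | 
 [-3.1412 -0.0064 13.0852] 10.1458501489833
[0.6003 0.097  0.041 ] [0.044  0.6946 0.0768]
```

Firm, flat-feeling contact 48 mm below the grip. Any remaining tilt is well inside the tipping limit, so I ease off the pressure and open slowly.

Emit:
servo_tool:
  increments:
    - [0.488,0,0,-2,0]
    - [0.488,0,0,-1.5,0]
    - [0.49,0,0,0,0]
    - [0.493,0,0,0,0]
    - [0.497,0,0,0,0]
    - [0.51,0,0,0,0]
    - [0.53,0,0,0,0]
    - [0.56,0,0,0,0]
    - [0.6,0,0,0,0]
    - [0.62,0,0,0,0]

```text
t: 20.95
tool_pos: [0.5991, 0.0968, 0.0418]
tool_rot: [0.068, -3.141, 0.0]
contact_force: [-0.4, 0.4, 0.8]
opening: 0.0528
grip_force: 0.0
```

Emit:
servo_tool:
  increments:
    - [0.62,0,0,-10,0]
    - [0.62,0,0,-20,0]
    - [0.62,0,0,-30,0]
    - [0.62,0,0,-40,0]
    - [0.62,0,-40,-30,0]
    - [0.62,30,-60,0,0]
    - [0.62,30,-60,0,0]
    - [0.62,20,-60,0,0]
    - [0.62,0,-30,0,0]

```text
t: 22.08
tool_pos: [0.5332, -0.15, 0.1741]
tool_rot: [-0.063, 3.138, -0.003]
contact_force: [0.2, 1.0, 0.0]
opening: 0.053
grip_force: 0.0
```

```bash
cat >m.py <<'E'
from h import *
print(get_obs()["tool_pos"])
t=np.radians(4.2);X=np.array([np.cos(t),np.sin(t)]);Y=np.array([-X[1],X[0]]);C=np.array([.578,.095])
bf=lambda P:(np.c_[(P[:,:2]-C)@X,(P[:,:2]-C)@Y]*1e3).round(1)
for n in("top","scene"):
    i=get_image(n); cv2.imwrite(f'pics/m_{n}.png',i[:,:,::-1]); h=hsv(i); br=cv2.inRange(h,(8,120,60),(30,255,255)); print(n,board(n,i)[:3])
    for x in big(br,8):
        P=ray(n,[x[1]],.033)
        if abs(P[0,0]-.58)>.1 or abs(P[0,1]-.09)>.13: continue
        x0,y0,w,hh=x[2][:4]; sub=h[y0:y0+hh,x0:x0+w]; g=(sub[:,:,1]<110)&(sub[:,:,2]<135)&(sub[:,:,2]>50)
        b=big(g,1)[0]; print(n,x[1].round(1),x[2],"body",bf(P),"grey",b[2][4],"z67",bf(ray(n,[b[1]+[x0,y0]],.067)))
E
python3 m.py
```

```text
[ 0.5332 -0.15    0.1741]
top ((576.9588623046875, 95.55574035644531), (189.24497985839844, 246.62196350097656), 4.177780628204346)
top [187.9 168.7] [180 160  16  17 155] body [[20.8 86.5]] grey 34 z67 [[21.5 87.5]]
top [216.7 169.3] [210 161  14  16 149] body [[ 9.7 -0.2]] grey 29 z67 [[11.1  0.5]]
top [245.4 163.7] [239 155  14  17 144] body [[ 18.1 -88. ]] grey 30 z67 [[ 18.8 -87.4]]
scene ((579.639404296875, 93.23648071289062), (191.18324279785156, 252.79930114746094), 4.3092041015625)
scene [284.2 220. ] [276 207  18  25 331] body [[ 18.7 -86.8]] grey 40 z67 [[ 17.5 -86.5]]
scene [305.1 199.3] [297 187  18  24 307] body [[10.5  1.3]] grey 36 z67 [[9.8 2.3]]
scene [329.6 184. ] [321 172  18  23 293] body [[20.4 88.3]] grey 32 z67 [[19.8 89.1]]
```

It now stands upright, but its centre is about 9 mm short of the disc centre (board x ≈ 10.5 against 20). I regrip it low and shift it.

```bash
python3 -c "
from h import *
rel(.5885,.0968,.10,3);rel(.5885,.0968,.026,3)"
```

```text
t 22.175 tool mm [-63.7428 244.9235  73.7134] yaw 2.227783702683894 spin -0.7722162973161062
t 22.175 tool mm [-63.5448 245.0654 147.713 ] yaw 2.227783702683894 spin -0.7722162973161062
```

Emit:
servo_tool:
  increments:
    - [0.66,-10,40,0,0]
    - [0.66,-15,55,0,0]
    - [0.66,-15,55,0,0]
    - [0.66,-15,55,0,0]
    - [0.66,-8,38,20,0]
    - [0.66,0,2,40,0]
    - [0.66,0,0,10,0]
    - [0.66,0,0,0,0]
    - [0.66,0,0,0,0]

```text
t: 23.3
tool_pos: [0.5876, 0.0999, 0.104]
tool_rot: [-0.067, 3.138, 0.0]
contact_force: [-0.2, 0.6, -0.6]
opening: 0.0563
grip_force: 0.0
```

```bash
python3 -c "
from h import *
rel(.5885,.0968,.026,3)"
```

```text
t 23.3 tool mm [-0.5368 -3.1379 77.9754] yaw 2.4304885615410683 spin -0.5695114384589317
```

Emit:
servo_tool:
  increments:
    - [0.66,-0.5,-3,0,0]
    - [0.66,0,0,25,0]
    - [0.66,0,0,25,0]
    - [0.66,0,0,18,0]
    - [0.66,0,0,10,0]
    - [0.6,0,0,0,0]
    - [0.55,0,0,0,0]
    - [0.48,0,0,0,0]
    - [0.4,0,0,0,0]
    - [0.4,0,0,0,0]
    - [0.4,0,0,0,0]
  force: 40

```text
t: 24.68
tool_pos: [0.588, 0.0972, 0.0251]
tool_rot: [-0.068, 3.139, -0.0]
contact_force: [-0.6, 0.4, 5.7]
opening: 0.0412
grip_force: 41.2
```

Emit:
servo_tool:
  increments:
    - [0.4,0,0,-4,0]
    - [0.4,0,0,0,0]
    - [0.4,-3,0,0,0]
    - [0.4,-4,0,0,0]
    - [0.4,-2,-0.5,0,0]
    - [0.4,0,0,0,0]
    - [0.4,0,0,0,0]

```text
t: 25.55
tool_pos: [0.5959, 0.0971, 0.0277]
tool_rot: [0.068, -3.141, 0.0]
contact_force: [-0.2, 0.1, -1.9]
opening: 0.0414
grip_force: 40.6
```

Emit:
servo_tool:
  increments:
    - [0.4,-1.5,-0.5,0,0]
    - [0.4,0,0,1,0]
    - [0.4,0,0,1,0]
    - [0.4,0,0,0.7,0]
    - [0.4,0,0,0,0]
    - [0.46,0,0,0,0]
    - [0.49,0,0,0,0]
    - [0.5,0,0,0,0]
    - [0.53,0,0,0,0]
    - [0.58,0,0,0,0]
    - [0.66,0,0,0,0]
    - [0.66,0,0,0,0]

```text
t: 27.05
tool_pos: [0.5975, 0.0967, 0.0251]
tool_rot: [-0.068, 3.141, -0.0]
contact_force: [-0.2, -0.1, -0.6]
opening: 0.0562
grip_force: 0.0
```

Emit:
servo_tool:
  increments:
    - [0.66,0,0,-10,0]
    - [0.66,0,0,-20,0]
    - [0.66,0,0,-30,0]
    - [0.66,0,0,-40,0]
    - [0.66,0,-40,-30,0]
    - [0.66,30,-60,0,0]
    - [0.66,30,-60,0,0]
    - [0.66,20,-60,0,0]
    - [0.66,0,-30,0,0]

```text
t: 28.18
tool_pos: [0.5316, -0.1502, 0.1573]
tool_rot: [-0.063, 3.138, -0.002]
contact_force: [0.7, 1.1, 0.1]
opening: 0.0563
grip_force: 0.0
```

```bash
python3 m.py; python3 - <<'E'
from h import *
T=cv2.imread('pics/m_top.png')[:,:,::-1].copy(); S=cv2.imread('pics/m_scene.png')[:,:,::-1].copy()
# gap along the bars: board far/left edges (blue contour) on z=12 in the top view
for n,i in(("top",T),("scene",S)):
    c=board(n,i)[3]; P=ray(n,c,.012)[:,:2]; t=np.radians(4.2);X=np.array([np.cos(t),np.sin(t)]);Y=np.array([-X[1],X[0]]);O=np.array([.666,.2298])
    u=(P-O)@X; v=(P-O)@Y
    far=[np.max(u[(v>a)&(v<a+.03)])*1e3 for a in(-.235,-.18,-.13,-.08,-.04)]; left=[np.max(v[(u>a)&(u<a+.03)])*1e3 for a in(-.18,-.14,-.1,-.06,-.04)]
    print(n,"far",np.round(far,1),"left",np.round(left,1))
a,b=T[125:230,165:285],S[150:280,225:395]
r=lambda q:cv2.resize(q,(400,350),interpolation=2); cv2.imwrite('pics/z.png',np.hstack([r(a),r(b)])[:,:,::-1])
E
```

```text
[ 0.5316 -0.1502  0.1573]
top ((576.6611938476562, 95.68077087402344), (189.1376953125, 247.2100372314453), 4.013528347015381)
top [187.9 168.7] [180 160  16  17 155] body [[20.8 86.5]] grey 34 z67 [[21.5 87.5]]
top [216.5 166.2] [209 158  15  16 153] body [[19.5 -0.5]] grey 32 z67 [[20.8  0.1]]
top [245.4 163.6] [239 155  14  17 144] body [[ 18.3 -88.1]] grey 31 z67 [[ 19.  -87.6]]
scene ((579.639404296875, 93.23648071289062), (191.18324279785156, 252.79930114746094), 4.3092041015625)
scene [284.1 220. ] [276 207  18  25 332] body [[ 18.7 -86.7]] grey 40 z67 [[ 17.5 -86.5]]
scene [308.  201.4] [300 189  18  24 305] body [[20.3  0.9]] grey 36 z67 [[19.4  2. ]]
scene [329.6 184. ] [322 172  17  23 291] body [[20.5 88.4]] grey 32 z67 [[19.8 89.1]]
top far [-4.7 -5.1 -4.7 -4.6 -4.3] left [-4.2 -4.2 -3.7 -5.  -4.4]
scene far [-1.4 -5.8 -6.2 -6.6 -6. ] left [ -3.6  -3.6 -78.4  -3.4  -3.3]
```

View pics/z.png

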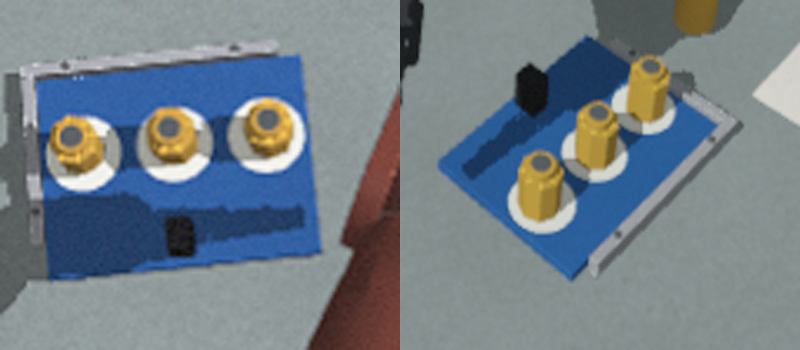

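All three fittings stand on their discs: x ≈ 20, y ≈ +87, 0 and −87, tops at z 67. To be sure the board is snug, I press its right edge and then the block gently with shut fingers, watching the force.

```bash
python3 -c "
from h import *
rel(.589,-.056,.10,4.2);rel(.589,-.056,.006,4.2)"
```

```text
t 28.275 tool mm [-59.9416  92.317   57.3233] yaw 2.2281474298082315 spin -1.9718525701917686
t 28.275 tool mm [-59.6832  92.4993 151.3227] yaw 2.2281474298082315 spin -1.9718525701917686
```

Emit:
servo_tool:
  increments:
    - [0.4,0,0,0,-1.9]
    - [0.2,-30,40,20,0]
    - [0,-30,50,20,0]
    - [0,0,0,20,0]
    - [0,0,0,0,0]
    - [0,0,0,0,0]
  force: 30

```text
t: 29.02
tool_pos: [0.5853, -0.0535, 0.0958]
tool_rot: [-0.12, 3.139, -0.001]
contact_force: [-0.4, -0.2, 0.1]
opening: -0.0001
grip_force: 0.0
```

```bash
python3 -c "
from h import *
rel(.589,-.056,.006,4.2)"
```

```text
t 29.025 tool mm [-3.4091 -2.7026 89.8471] yaw 4.366084307018795 spin 0.16608430701879495
```

Emit:
servo_tool:
  increments:
    - [0,-3,-4,20,0]
    - [0,0,0,30,0]
    - [0,0,0,20,0]
    - [0,0,0,12,0]
    - [0,0,0,5,0]
    - [0,0,0,0,0]
    - [0,0,2,0,0]
    - [0,0,2,0,0]
    - [0,0,2,0,0]
    - [0,0,0,0,0]

```text
t: 30.28
tool_pos: [0.5882, -0.0507, 0.0083]
tool_rot: [-0.12, 3.139, -0.0]
contact_force: [-0.3, 1.1, 0.1]
opening: 0.0001
grip_force: 0.0
```

Emit:
servo_tool:
  increments:
    - [0,0,1.5,0,0]
    - [0,0,1.5,0,0]
    - [0,0,0,0,0]

```text
t: 30.65
tool_pos: [0.5878, -0.0478, 0.008]
tool_rot: [0.12, -3.139, -0.0]
contact_force: [0.2, -0.6, 0.7]
opening: -0.0002
grip_force: 0.0
```

Emit:
servo_tool:
  increments:
    - [0,0,1.5,0,0]
    - [0,0,1.5,0,0]
    - [0,0,0,0,0]

```text
t: 31.02
tool_pos: [0.5877, -0.045, 0.0082]
tool_rot: [-0.12, 3.139, -0.0]
contact_force: [-0.3, -0.4, 0.2]
opening: -0.0002
grip_force: 0.0
```

Still free; I continue in small steps.

Emit:
servo_tool:
  increments:
    - [0,0,1,0,0]
    - [0,0,1,0,0]
    - [0,0,1,0,0]
    - [0,0,0,0,0]

```text
t: 31.52
tool_pos: [0.5875, -0.042, 0.0082]
tool_rot: [-0.12, 3.139, -0.0]
contact_force: [-0.5, -1.1, 1.7]
opening: 0.0002
grip_force: 0.0
```

Emit:
servo_tool:
  increments:
    - [0,0,1,0,0]
    - [0,0,1,0,0]
    - [0,0,0,0,0]

```text
t: 31.9
tool_pos: [0.5871, -0.0398, 0.0079]
tool_rot: [0.12, -3.139, -0.0]
contact_force: [-0.6, -2.0, 2.0]
opening: 0.0001
grip_force: 0.0
```

Emit:
servo_tool:
  increments:
    - [0,0,1,0,0]
    - [0,0,1,0,0]
    - [0,0,0,0,0]

```text
t: 32.28
tool_pos: [0.5869, -0.0378, 0.0079]
tool_rot: [0.12, -3.139, -0.0]
contact_force: [-0.7, -1.0, 1.9]
opening: -0.0001
grip_force: 0.0
```

```bash
python3 -c "
from h import *
for n in('top','scene'): print(board(n,get_image(n))[:3])
print(get_obs()['contact_force'])"
```

```text
((574.7872314453125, 127.47848510742188), (189.22425842285156, 183.35011291503906), 4.276195526123047)
((631.0588989257812, 97.31082153320312), (88.64794921875, 252.76905822753906), 3.8257486820220947)
[-0.2528 -0.7999  1.714 ]
```

Emit:
servo_tool:
  increments:
    - [0,0,1,0,0]
    - [0,0,1,0,0]
    - [0,0,0,0,0]

```text
t: 32.75
tool_pos: [0.5869, -0.0359, 0.0081]
tool_rot: [-0.12, 3.139, -0.0]
contact_force: [-1.3, -1.8, 1.7]
opening: -0.0
grip_force: 0.1
```

```bash
python3 -c "
from h import *
for n in('top','scene'): print(board(n,get_image(n))[:3])
print(get_obs()['contact_force'])"
```

```text
((574.1835327148438, 129.23924255371094), (189.10621643066406, 179.60545349121094), 3.920830011367798)
((631.9133911132812, 97.36796569824219), (86.9349594116211, 252.76905822753906), 3.825748920440674)
[-0.2756 -1.4872  1.5226]
```

Emit:
servo_tool:
  increments:
    - [0,0,1,0,0]
    - [0,0,1,0,0]
    - [0,0,0,0,0]

```text
t: 33.22
tool_pos: [0.5871, -0.0357, 0.0081]
tool_rot: [-0.12, 3.139, -0.005]
contact_force: [0.6, -8.6, -1.0]
opening: 0.0003
grip_force: 3.2
```

Emit:
servo_tool:
  increments:
    - [0,0,1,0,0]
    - [0,0,1,0,0]
    - [0,0,0,0,0]

```text
t: 33.6
tool_pos: [0.5871, -0.0355, 0.0081]
tool_rot: [-0.121, 3.138, -0.011]
contact_force: [-0.1, -13.3, -2.6]
opening: -0.0003
grip_force: 6.2
```

Emit:
servo_tool:
  increments:
    - [0,0,1,0,0]
    - [0,0,1,0,0]
    - [0,0,0,0,0]

```text
t: 33.98
tool_pos: [0.5871, -0.0353, 0.0082]
tool_rot: [-0.121, 3.138, -0.016]
contact_force: [0.7, -19.9, -2.7]
opening: 0.0
grip_force: 9.1
```

The right edge is solid: 20 N with no motion, so the board is seated on the left bar. Now the push towards the far bar, at the block.

Emit:
servo_tool:
  increments:
    - [0,0,-6,0,0]
    - [0,0,-10,-5,0]
    - [0,0,-10,-30,0]
    - [0,0,0,-40,0]
    - [0,40,0,-40,0]
    - [0,50,40,0,0]
    - [0,45,60,0,0]
    - [0,0,50,0,0]
    - [0,0,10,0,0]
    - [0,0,0,0,0]

```text
t: 35.22
tool_pos: [0.4514, 0.0834, 0.1234]
tool_rot: [-0.122, 3.139, -0.0]
contact_force: [-0.7, -0.1, -0.7]
opening: 0.0001
grip_force: 0.0
```

```bash
python3 -c "
from h import *
rel(.463,.0865,.022,4.2)"
```

```text
t 35.225 tool mm [-11.7923   2.186  101.4031] yaw 4.468812284604823 spin 0.26881228460482287
```

Emit:
servo_tool:
  increments:
    - [0,-5,2,30,0]
    - [0,0,0,35,0]
    - [0,0,0,25,0]
    - [0,0,0,10,0]
    - [0,0,0,0,0]
    - [0,-4,0,0,0]
    - [0,-4,0,0,0]
    - [0,-3,0,0,0]
    - [0,-2,0,0,0]
    - [0,0,0,0,0]

```text
t: 36.48
tool_pos: [0.4691, 0.0865, 0.0232]
tool_rot: [-0.12, 3.139, -0.0]
contact_force: [-0.5, -0.3, 1.0]
opening: 0.0002
grip_force: 0.0
```

Emit:
servo_tool:
  increments:
    - [0,-1,0,0,0]
    - [0,-1,0,0,0]
    - [0,-1,0,0,0]
    - [0,0,0,0,0]

```text
t: 36.98
tool_pos: [0.472, 0.0866, 0.0231]
tool_rot: [0.12, -3.139, 0.0]
contact_force: [-0.6, 0.3, -0.4]
opening: -0.0002
grip_force: 0.0
```

Emit:
servo_tool:
  increments:
    - [0,-1,0,0,0]
    - [0,-1,0,0,0]
    - [0,-1,0,0,0]
    - [0,0,0,0,0]

```text
t: 37.48
tool_pos: [0.4751, 0.0869, 0.0231]
tool_rot: [-0.12, 3.139, -0.0]
contact_force: [-0.1, -0.3, -0.0]
opening: -0.0
grip_force: 0.0
```

Emit:
servo_tool:
  increments:
    - [0,-1,0,0,0]
    - [0,-1,0,0,0]
    - [0,0,0,0,0]

```text
t: 37.85
tool_pos: [0.477, 0.087, 0.0231]
tool_rot: [-0.12, 3.139, -0.0]
contact_force: [0.4, -0.2, 0.5]
opening: 0.0001
grip_force: 0.0
```

Emit:
servo_tool:
  increments:
    - [0,-1,0,0,0]
    - [0,-1,0,0,0]
    - [0,0,0,0,0]

```text
t: 38.22
tool_pos: [0.479, 0.0872, 0.0231]
tool_rot: [-0.12, 3.139, -0.0]
contact_force: [0.4, -1.1, 0.6]
opening: -0.0001
grip_force: 0.0
```

Emit:
servo_tool:
  increments:
    - [0,-1,0,0,0]
    - [0,-1,0,0,0]
    - [0,0,0,0,0]

```text
t: 38.6
tool_pos: [0.4801, 0.0873, 0.0229]
tool_rot: [0.12, -3.137, 0.0]
contact_force: [-5.0, -0.4, 3.3]
opening: 0.0001
grip_force: 2.4
```

Emit:
servo_tool:
  increments:
    - [0,-1,0,0,0]
    - [0,-1,0,0,0]
    - [0,0,0,0,0]

```text
t: 38.98
tool_pos: [0.4819, 0.0874, 0.0228]
tool_rot: [0.12, -3.137, 0.0]
contact_force: [-4.6, -0.7, 4.3]
opening: -0.0001
grip_force: 2.7
```

Emit:
servo_tool:
  increments:
    - [0,-1,0,0,0]
    - [0,-1,0,0,0]
    - [0,0,0,0,0]

```text
t: 39.35
tool_pos: [0.4825, 0.0875, 0.0225]
tool_rot: [0.12, -3.133, 0.001]
contact_force: [-10.2, -1.6, 8.0]
opening: -0.0004
grip_force: 5.3
```

The board slid about 2 mm at 5 N and then stiffened. I push once or twice more to confirm a hard stop.

Emit:
servo_tool:
  increments:
    - [0,-1,0,0,0]
    - [0,-1,0,0,0]
    - [0,0,0,0,0]

```text
t: 39.72
tool_pos: [0.4823, 0.0875, 0.0219]
tool_rot: [0.12, -3.127, 0.001]
contact_force: [-17.6, -1.6, 12.2]
opening: 0.0001
grip_force: 8.7
```

Emit:
servo_tool:
  increments:
    - [0,-1,0,0,0]
    - [0,-1,0,0,0]
    - [0,0,0,0,0]

```text
t: 40.1
tool_pos: [0.4822, 0.0875, 0.0219]
tool_rot: [0.12, -3.121, 0.002]
contact_force: [-25.5, -2.9, 19.9]
opening: 0.0001
grip_force: 13.3
```

Emit:
servo_tool:
  increments:
    - [0,4,0,0,0]
    - [0,10,0,0,0]
    - [0,10,0,-20,0]
    - [0,10,0,-50,0]
    - [0,0,-30,-50,0]
    - [0,0,-60,0,0]
    - [0,0,-60,0,0]
    - [0,0,-60,0,0]
    - [0,0,-40,0,0]
    - [0,0,0,0,0]

```text
t: 41.35
tool_pos: [0.4744, -0.1664, 0.1436]
tool_rot: [-0.113, 3.138, -0.002]
contact_force: [-0.7, -0.1, -0.5]
opening: 0.0002
grip_force: 0.0
```

```bash
python3 m.py; python3 - <<'E'
from h import *
T=cv2.imread('pics/m_top.png')[:,:,::-1].copy()
c=board("top",T)[3]; P=ray("top",c,.012)[:,:2]; t=np.radians(4.2);X=np.array([np.cos(t),np.sin(t)]);Y=np.array([-X[1],X[0]]);O=np.array([.666,.2298])
u=(P-O)@X; v=(P-O)@Y
print("far",[round(np.max(u[(v>a)&(v<a+.03)])*1e3,1) for a in(-.235,-.18,-.13,-.08,-.04)],"left",[round(np.max(v[(u>a)&(u<a+.03)])*1e3,1) for a in(-.18,-.14,-.1,-.06,-.04)])
E
```

```text
[ 0.4744 -0.1664  0.1436]
top ((579.5237426757812, 96.13019561767578), (188.70606994628906, 247.07989501953125), 4.030783176422119)
top [187.8 168. ] [180 159  16  17 156] body [[23.  86.7]] grey 34 z67 [[24.1 86.9]]
top [216.4 165.3] [209 157  15  16 150] body [[22.1 -0.3]] grey 30 z67 [[23.5 -0.4]]
top [242.2 162.7] [236 154  14  17 142] body [[ 22.4 -78.6]] grey 30 z67 [[ 22.9 -78.3]]
scene ((582.2308959960938, 93.7532730102539), (191.59808349609375, 253.24061584472656), 4.231714248657227)
scene [288.  218.9] [279 206  19  25 333] body [[ 23.1 -77.8]] grey 41 z67 [[ 21.6 -77. ]]
scene [308.8 201.9] [301 190  18  23 308] body [[22.8  0.9]] grey 36 z67 [[21.8  1.8]]
scene [330.5 184.5] [322 172  18  24 288] body [[23.3 88.5]] grey 32 z67 [[23. 89.]]
far [np.float64(-2.1), np.float64(-1.8), np.float64(-2.1), np.float64(-2.2), np.float64(-1.7)] left [np.float64(-4.0), np.float64(-3.8), np.float64(-3.5), np.float64(-5.0), np.float64(-3.9)]
```

The board moved about 2.5 mm and is now hard against the far bar (25 N, no motion). In the edge push, though, the gripper nudged the right fitting about 9 mm inward. It still stands on its disc, but I will put it back in the centre.

```bash
python3 -c "
from h import *
rel(.6058,.0191,.10,4.2)"
```

```text
t 41.45 tool mm [-145.1347  172.495    43.222 ] yaw 4.324048635279567 spin 0.12404863527956689
```

Emit:
servo_tool:
  increments:
    - [0.3,-20,30,0,0]
    - [0.6,-40,45,0,0]
    - [0.62,-40,45,0,0]
    - [0.62,-35,40,0,0]
    - [0.62,-10,12,20,0]
    - [0.62,0,0,20,0]
    - [0.62,0,0,0,0]
    - [0.62,0,0,0,0]

```text
t: 42.45
tool_pos: [0.6051, 0.0181, 0.1033]
tool_rot: [-0.118, 3.139, -0.0]
contact_force: [0.5, -0.2, 0.1]
opening: 0.0529
grip_force: 0.0
```

```bash
python3 -c "
from h import *
rel(.6058,.0191,.027,4.2)"
```

```text
t 42.45 tool mm [-0.7414  0.9488 76.2976] yaw 4.322138758527174 spin 0.12213875852717404
```

Emit:
servo_tool:
  increments:
    - [0.62,-0.7,1,0,0]
    - [0.62,0,0,25,0]
    - [0.62,0,0,25,0]
    - [0.62,0,0,17,0]
    - [0.62,0,0,9,0]
    - [0.62,0,0,0,0]
    - [0.56,0,0,0,0]
    - [0.52,0,0,0,0]
    - [0.48,0,0,0,0]
    - [0.42,0,0,0,0]
    - [0.42,0,0,0,0]
    - [0.42,0,0,0,0]
  force: 35

```text
t: 43.95
tool_pos: [0.6073, 0.0195, 0.0286]
tool_rot: [-0.12, 3.137, -0.001]
contact_force: [-0.9, -2.2, 5.3]
opening: 0.0436
grip_force: 36.0
```

Emit:
servo_tool:
  increments:
    - [0.42,0,0,-3,0]
    - [0.42,0,0,0,0]
    - [0.42,0,-3,0,0]
    - [0.42,0,-4,0,0]
    - [0.42,0,-1,0,0]
    - [0.42,0,0,0,0]
    - [0.42,0,0,0,0]

```text
t: 44.82
tool_pos: [0.6068, 0.0117, 0.0301]
tool_rot: [0.12, -3.139, -0.0]
contact_force: [-0.1, -0.6, -1.3]
opening: 0.0431
grip_force: 35.8
```

Emit:
servo_tool:
  increments:
    - [0.42,0,0,1,0]
    - [0.42,0,0,1,0]
    - [0.42,0,0,0,0]
    - [0.48,0,0,0,0]
    - [0.5,0,0,0,0]
    - [0.52,0,0,0,0]
    - [0.55,0,0,0,0]
    - [0.6,0,0,0,0]
    - [0.62,0,0,0,0]
    - [0.62,0,0,0,0]

```text
t: 46.08
tool_pos: [0.6067, 0.0117, 0.0279]
tool_rot: [0.12, -3.139, 0.0]
contact_force: [-0.8, 0.7, -0.1]
opening: 0.053
grip_force: 0.0
```

Emit:
servo_tool:
  increments:
    - [0.62,0,0,-10,0]
    - [0.62,0,0,-20,0]
    - [0.62,0,0,-30,0]
    - [0.62,0,0,-40,0]
    - [0.62,20,-40,-20,0]
    - [0.62,40,-50,0,0]
    - [0.62,40,-50,0,0]
    - [0.62,30,-50,0,0]
    - [0.62,0,0,0,0]

```text
t: 47.2
tool_pos: [0.4924, -0.1884, 0.1502]
tool_rot: [-0.111, 3.137, -0.003]
contact_force: [-0.2, -0.3, -0.3]
opening: 0.053
grip_force: 0.0
```

```bash
python3 m.py; python3 - <<'E'
from h import *
T=cv2.imread('pics/m_top.png')[:,:,::-1].copy()
c=board("top",T)[3]; P=ray("top",c,.012)[:,:2]; t=np.radians(4.2);X=np.array([np.cos(t),np.sin(t)]);Y=np.array([-X[1],X[0]]);O=np.array([.666,.2298])
u=(P-O)@X; v=(P-O)@Y
print("far",[round(np.max(u[(v>a)&(v<a+.03)])*1e3,1) for a in(-.235,-.18,-.13,-.08,-.04)],"left",[round(np.max(v[(u>a)&(u<a+.03)])*1e3,1) for a in(-.18,-.14,-.1,-.06,-.04)])
for nm in("pics/top0.png","pics/m_top.png"):
    g=cv2.imread(nm); print([g[y,160:190].max(1).tolist() for y in(165,)], g[180:181,165:190,0].tolist())
E
```

```text
[ 0.4924 -0.1884  0.1502]
top ((579.5518188476562, 96.0340805053711), (187.99517822265625, 246.89048767089844), 4.051817417144775)
top [187.9 168. ] [180 159  16  17 156] body [[23.  86.5]] grey 35 z67 [[24.3 87.1]]
top [216.4 165.3] [209 157  15  16 150] body [[22.1 -0.3]] grey 30 z67 [[23.3 -0.1]]
top [244.5 162.7] [238 154  14  17 145] body [[ 21.3 -85.8]] grey 31 z67 [[ 22.3 -85. ]]
scene ((582.197021484375, 93.48208618164062), (191.41036987304688, 252.69387817382812), 4.3092041015625)
scene [286.1 220.3] [277 207  19  25 333] body [[ 22.6 -84.2]] grey 41 z67 [[ 21.4 -83.5]]
scene [308.7 202. ] [301 190  17  23 307] body [[22.8  0.8]] grey 35 z67 [[21.6  1.6]]
scene [330.5 184.4] [322 172  18  24 289] body [[23.  88.8]] grey 32 z67 [[23. 89.]]
far [np.float64(-2.4), np.float64(-2.1), np.float64(-2.1), np.float64(-2.2), np.float64(-1.7)] left [np.float64(-3.8), np.float64(-3.6), np.float64(-3.7), np.float64(-5.0), np.float64(-4.4)]
[[140, 137, 137, 133, 136, 137, 141, 100, 83, 87, 83, 81, 138, 161, 164, 159, 114, 117, 139, 140, 140, 138, 137, 142, 140, 138, 141, 142, 142, 139]] [[133, 141, 94, 83, 83, 82, 87, 79, 142, 159, 158, 155, 113, 128, 144, 142, 143, 144, 139, 143, 141, 138, 136, 139, 139]]
[[152, 155, 153, 152, 152, 157, 156, 110, 90, 97, 93, 97, 107, 112, 113, 113, 70, 100, 103, 102, 142, 173, 199, 107, 105, 106, 102, 103, 101, 125]] [[149, 153, 104, 92, 92, 95, 95, 90, 157, 181, 182, 179, 106, 175, 163, 161, 165, 160, 160, 195, 222, 226, 227, 233, 234]]
```

```bash
python3 -c "
from station import *
print(finish_job())"
```

```text
the job is handed in; nothing more can be done
None
```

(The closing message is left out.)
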